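Put the glass muller away in its chest

ROBOT

A 6-joint arm with a two-finger parallel gripper is mounted at the origin on the work surface. World frame = base frame: x ahead of the robot, y to its left, z up, the work surface at z = 0. Lengths are in m, angles in rad, forces in N, time in s.
With the tool pointing down it reaches from about 0.375 to 0.9 m from the base axis. Payload 3.1 kg.
Tool frame: the origin (TCP) lies on the centre line of the jaws, within the pads' length; the fingertips stand 8 mm ahead of it and the grasp point (between the pads) lies 11 mm behind it; z points along the fingers, y is the line along which they close (so a half turn about z gives the same grasp; the last joint's range is limited). The gripper opens to 85 mm and grips with 20 to 120 N. Pads are 22 mm wide; open, the fingers measure 114 mm over their backs; the gripper's body (76 mm by 85 mm) begins 54 mm behind the grasp point. The pads swing forward as they close: fully open they stand 13 mm farther back than shut.
Start: joints at [-1.47, 0.527, 1.433, -0, 1.181, -0.178], TCP at [0.172, -0.601, 0.239] pointing down, gripper open.
Joint ranges: [-3.08, 3.08], [-0.75, 2.2], [0.22, 2.44], [-1.43, 4.57], [0, 2.65], [-2.85, 2.85]. Speed limits (rad/s): [2.79, 2.79, 3.14, 3.14, 3.14, 3.14].

INTERFACE

Orientations are given as a unit quaternion [x, y, z, w].
In Python, from station import * gives the robot as it stands.
- The arm moves only by the tool play_rows, never from a script. Its argument "rows" is a list of rows, each a list of 3 entries, a list of its own where there are three numbers: the turn, a rotation vector about the tool's x, y, z in degrees, then the shift along the tool's x, y, z in mm, then the closure, from 0 (fully open) to 1 (shut). In form: [[[ax, ay, az], [dx, dy, dz], jaw], ...]. A call has 1 to 12 rows; each row shifts and turns the commanded pose from where the row before left it, along the tool's axes as they then stand; what a row does not reach is not made up. A row lasts 1/12 s, in which the tool goes at most 41.7 mm and 7.16 degrees, less where a joint would pass 70% of its speed; a pose out of reach is approached as far as the arm can. A call with a gripper value outside its range is refused whole. The fingers move at their own pace and stop on an object; "grip_force" is the grip in N (left out, the last holds). Time passes only in rows, so rows that do not move let the fingers close. It gives the time, the measured TCP pose, the force, the opening and the grip force at its end, in the units of the state.
- sense(): the state, without advancing time (a new reading comes with each control period).
- snapshot(name): name is "scene" or "top" or "wrist"; returns (picture, depth): 480x640x3 uint8, red, green, blue; 480x640 float32, m along the optical axis (not along the pixel's ray), 0 where there is no reading.
- get_calibration(name): a dict with "vfov" (degrees; the focal length in pixels is half the picture's height over the tangent of half this angle, whatever the lens; pixels are square), "cx", "cy" (the principal point, pixels), "xyz" and "attitude" of the camera in the world. Camera axes: x right, y down, z forward; pixel columns grow to the right and rows downward; lengths in m; the calibration is good to about 2 mm. A picture is of the moment at which its call begins: read the wrist's pose just before it. get_calibration takes no time and is no camera call; for the wrist camera it gives the pose at the moment of the call.
- sign_off(): hands the job in; it is judged then, once.
The state is a dict: "t": time; "q": joint angles; "qd": joint speeds; "tau": joint torques, N m; "tcp_pos": TCP position; "tool_rot": TCP orientation; "force": force on the tool from outside, world axes, zero at the start; "ft_torque": the same for the moment, N m; "finger_gap": opening from 0.0 (shut) to 1.0 (fully open); "gripper_force": force on a finger pad.
Only numpy, scipy, OpenCV 4.12 (cv2) and the standard library are available. Lean on these libraries where they do the work, as an engineer would, in place of code of your own. Each camera call takes 0.05 s, during which the arm holds its last target. There are 200 camera calls.

TASK

The amber glass muller has been left standing, handle up, in one of the two tins of the leaning rack. Lift it out, stand it upright in the open bay of the wooden chest, setting it down gently, and slide the chest's hatch fully shut over it. Leave everything else where it is.

Things in the scene. Friction and masses are not known exactly. Their poses are not given: they have to be found in the camera images.
- muller: Amber glass muller (ink grinder), round, 92 mm tall, 0.2 to 0.35 kg. Origin: centre of its flat underside; z up its axis through the handle. Base 66 mm in diameter, 12 mm thick; a cone narrows to a waist 21 mm thick at 52 mm height; above it the handle, 26 mm thick, straight from 62 to 84 mm, rounded at the top. Starts in either tin, standing on its floor, its axis parallel to the tin's.
- rack: Fixed rack of green sheet steel, 275 mm (y) by 170 mm (x), 174 mm high, with two alike open tins, one orange-labelled, one blue-labelled, both leaning 30 degrees from vertical. Origin: middle of its footprint on the table; x, y level, z up; y runs across both tins. Tin axis out of the mouth: (-0.5, 0, 0.866) in the rack's frame; the low side of a tin is its -x side.
- tin_a_mouth (a point): Centre of the mouth of the orange-labelled tin (rack's +y side), in the plane of the rim. Each tin is 125 mm long, 102 mm outside and 94 mm inside diameter, 122 mm deep inside, wall 3 mm. The muller's base rests against the low wall, so its axis lies about 13 mm off the tin's, towards the low side; its top is 30 mm below the rim plane.
- tin_b_mouth (a point): The same for the blue-labelled tin (rack's -y side), 125 mm from the other.
- chest: Fixed wooden chest, 144 mm (x) by 274 mm (y), 125 mm high. Origin: centre of its underside on the table; z up. Two bays side by side along y: the +y one lies under a fixed board, the -y one is open above at the start and has a blue felt floor. A hatch slides along y between two tracks on top (track tops 125 mm above the table, 118 mm clear between them).
- bay (a point): Centre of the felt floor of the open bay, where the muller belongs; 10 mm above the chest's underside. The bay measures 124 mm (x) by 122 mm (y) inside; its walls rise 100 mm above the felt. Axes as the chest's.
- hatch (a joint): Opening of the sliding hatch in m: 0 = shut against the end frame at the chest's -y end, 0.128 = fully open; starts at 0.112 to 0.128. Shuts towards the chest's -y; slides at about 2 N and stays where left. Wood frame with clear pane, 132 mm (y) long, 6 mm thick, top face 116.5 mm above the table; leading edge at y = -127 mm + opening in the chest's frame.
- hatch_handle (a point): Centre of the brass bar handle on the hatch: 80 mm along the chest's x, 14 mm thick along y, 20 mm tall, standing on the hatch's top face (10 mm below this point). Moves with the hatch: at y = -24 mm + opening in the chest's frame.
- wood_press: Bystander: black turned-wood hand press with grey rubber foot, 88 mm tall, 66 mm in diameter, standing in the other tin in the same way as the muller. Origin: centre of its underside.
- ink_knife: Bystander: ink knife with wooden handle lying on the table between rack and chest, 200 mm long, 15 mm high, along its x. Origin near its middle, on the table.
- brayer: Bystander: small ink roller with black handle lying on the white inking slab beyond rack and chest, about 200 mm long, 40 mm high. Origin under the roller.
- oil_can: Bystander: steel can with conical top and white label, 72 mm in diameter, 120 mm tall, on the white inking slab. Origin: centre of its underside.
- ink_tin: Bystander: lidded tin with red label, 90 mm in diameter, 56 mm tall, on the inking slab. Origin: centre of its underside.
- amber_bottle: Bystander: amber bottle with black cap, 56 mm in diameter, 130 mm tall, on the white inking slab. Origin: centre of its underside.

How it is judged:
On the way, in this order (a step that is already met when the one before it is completed fails the run):
1. the muller is out of its tin, clear of the rack (distance of muller from where it was at the start of the episode above 0.14 m and contact force between muller and rack below 0.05 N), for 0.1 s.
2. the muller stands upright on the floor of the bay, let go, before the hatch is shut (horizontal distance between muller and bay below 0.045 m and z of muller in the frame of bay between -0.006 and 0.006 m and angle between muller's own z axis and vertical below 0.08 rad and linear speed of muller below 0.02 m/s and contact force between muller and the fingers below 0.1 N and value of joint hatch above 0.06 m), for 0.3 s.
At the end, for the whole second after the job is handed in: The muller stands upright (within 0.08 rad) and still on the felt floor of the chest's bay (underside within 6 mm of the floor, within 45 mm of the bay's centre), released, and the hatch is shut over it (opening under 3 mm) (horizontal distance between muller and bay below 0.045 m and z of muller in the frame of bay between -0.006 and 0.006 m and angle between muller's own z axis and vertical below 0.08 rad and linear speed of muller below 0.02 m/s and contact force between muller and the fingers below 0.1 N and value of joint hatch below 0.003 m); the robot touches nothing.
It fails at once if the muller is let fall (moving faster than 0.45 m/s while not held) (contact force between muller and the fingers below 0.1 N and linear speed of muller above 0.45 m/s).
It fails at once if the muller is banged against the chest (over 40 N) (contact force between muller and chest above 40 N).
It fails at once if a bystander is moved by more than 30 mm (distance of any of wood_press, ink_knife, brayer, oil_can, ink_tin, amber_bottle from where it was at the start of the episode above 0.03 m).
It also fails if it takes over 64 s, if anything falls off the work surface, if the arm or the gripper's body presses on something with over 40 N, if the wrist force passes 120 N, or if a joint passes its speed limit or range.

## Working session

There is one attempt and no reset: what is moved stays moved. The work goes in short steps, Python scripts to look and compute and a tool call to move; the robot and the scene stay as the last step left them, time stands still between calls to the robot, and variables do not carry over. Pictures are saved under pics/ and viewed, at most 10 in all, crops included, and the job is handed in when it is done.

Besides the shell and the picture viewer there is one more tool, called after "Emit:" as name(argument=value, ...), one argument or row to a line, values as JSON. play_rows: Moves the arm, as the interface text tells. Its arguments: {"type":"object","properties":{"rows":{"type":"array","items":{"type":"array"}},"grip_force":{"type":"number"}},"required":["rows"]}

```bash
mkdir -p pics; ls; cat > h.py <<'E'
from station import *
import numpy as np, cv2
from scipy.spatial.transform import Rotation as R
def cam(n):
    c=get_calibration(n); f=240/np.tan(np.radians(c['vfov'])/2)
    return c,f,np.array(c['xyz']),c['attitude']
def save(n,name):
    c=get_calibration(n); p,d=snapshot(n)
    cv2.imwrite(f'pics/{name}.png',p[:,:,::-1]); np.savez(f'pics/{name}.npz',p=p,d=d)
    import json; print(n,c)
    return p,d,c
def cloud(d,c):
    f=240/np.tan(np.radians(c['vfov'])/2)
    v,u=np.mgrid[:480,:640]
    P=np.stack([(u-c['cx'])/f*d,(v-c['cy'])/f*d,d],-1)
    A=np.array(c['attitude'],float)
    Rm=R.from_quat(A).as_matrix() if A.size==4 else A.reshape(3,3)
    W=P@Rm.T+np.array(c['xyz']); W[d<=0]=np.nan
    return W
E
python3 - <<'E'
from h import *
print(sense())
for n in('top','scene'): save(n,n+'0')
E
```

```text
pics
{'t': 0.0, 'q': array([-1.47046482e+00,  5.28510818e-01,  1.43393313e+00,  4.10257784e-06,
        1.18138418e+00, -1.78509815e-01]), 'qd': array([-1.99137047e-03,  2.40275762e-03, -3.80959993e-06,  6.93233479e-05,
        6.18075685e-04,  5.58745162e-04]), 'tau': array([-7.38199697e-05, -4.42348588e+01, -1.78027636e+01, -2.02408773e-04,
        8.36185209e-03,  6.38294708e-06]), 'tcp_pos': array([ 0.17197718, -0.60013235,  0.23829636]), 'tool_rot': array([ 9.90296162e-01,  1.38968562e-01,  4.55757484e-05, -1.11681131e-03]), 'force': array([-0.00859899, -0.75775519, -0.24639059]), 'ft_torque': array([-0.01823454,  0.01186778,  0.03119066]), 'gripper_force': 0.0, 'finger_gap': 0.9939962864028841}
top {'vfov': 52.394873081240284, 'cx': 322.8687428367674, 'cy': 234.75329719037603, 'xyz': array([ 0.53499245, -0.00760932,  1.0183024 ]), 'attitude': array([-0.70352749,  0.70787579, -0.04520907,  0.04378447])}
scene {'vfov': 54.17210522442879, 'cx': 322.49214473362434, 'cy': 249.35970082362564, 'xyz': array([1.07536777, 0.27239387, 0.97619651]), 'attitude': array([ 0.45557877,  0.84717262, -0.23777672, -0.13493988])}
```

View pics/top0.png

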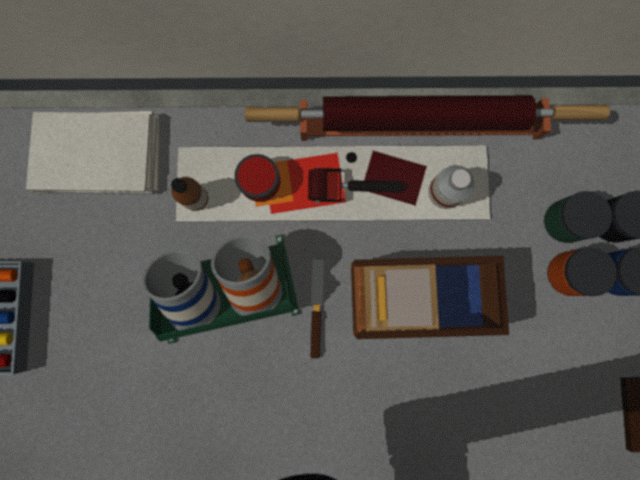

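View pics/scene0.png

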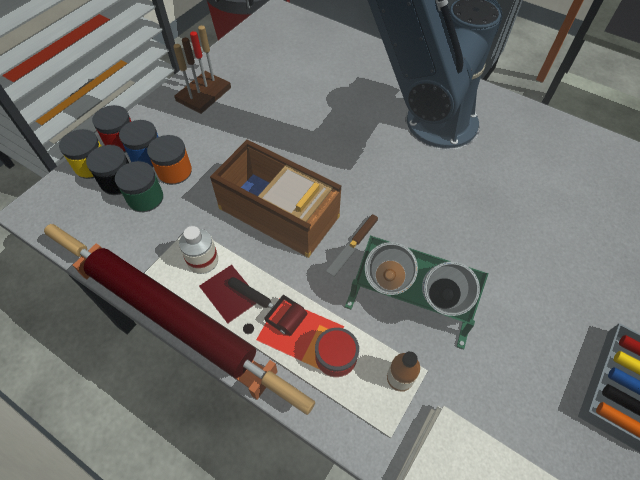

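```bash
cat > m.py <<'E'
from h import *
T=np.load('pics/top0.npz');S=np.load('pics/scene0.npz')
ct,cs=get_calibration('top'),get_calibration('scene')
Wt,Ws=cloud(T['d'],ct),cloud(S['d'],cs)
print('table z',[np.nanmedian(w[a]) for w,a in((Wt[380:430,100:250,2],...),(Ws[330:360,520:570,2],...))])
# chest
m=(Wt[...,2]>.108)&(Wt[...,2]<.135); m[:,:345]=0;m[:,515:]=0;m[:250]=0;m[345:]=0
r=cv2.minAreaRect((Wt[m][:,:2]*1000).astype(np.float32)); print('chest rect',r)
for W in(Wt,Ws):
    m=(abs(W[...,0]-r[0][0]/1000)<.12)&(abs(W[...,1]-r[0][1]/1000)<.17)&(W[...,2]>.121)&(W[...,2]<.13)
    print(m.sum(), np.percentile(W[m],[1,50,99],axis=0).round(3).tolist(), cv2.minAreaRect((W[m][:,:2]*1000).astype(np.float32)))
# handle of hatch (yellow)
for P,W in((T['p'],Wt),(S['p'],Ws)):
    h=cv2.cvtColor(P,cv2.COLOR_RGB2HSV)
    m=cv2.inRange(h,(18,130,150),(32,255,255))>0
    m&=(abs(W[...,0]-r[0][0]/1000)<.09)&(abs(W[...,1]-r[0][1]/1000)<.15)&(W[...,2]>.125)
    print('hatch',m.sum(),np.nanmedian(W[m],0).round(4),cv2.minAreaRect((W[m][:,:2]*1000).astype(np.float32)))
    h2=cv2.inRange(h,(105,100,30),(130,255,200))>0
    h2&=(abs(W[...,0]-r[0][0]/1000)<.09)&(abs(W[...,1]-r[0][1]/1000)<.15)&(W[...,2]<.03)
    print('felt',h2.sum(),np.percentile(W[h2],[2,50,98],axis=0).round(3).tolist())
# tins
def tin(W,c0,yaw):
    n=np.array([-.5*np.cos(yaw),-.5*np.sin(yaw),.866])
    m=(np.hypot(W[...,0]-c0[0],W[...,1]-c0[1])<.065)&(W[...,2]>.1)
    q=W[m]; s=q@n; h=np.percentile(s,98); 
    q=q[s>h-.006]; e1=np.array([-np.sin(yaw),np.cos(yaw),0]); e2=np.cross(n,e1)
    a,b=q@e1,q@e2
    A=np.c_[2*a,2*b,np.ones(len(a))]
    k=np.ones(len(a),bool)
    for _ in range(4):
        x=np.linalg.lstsq(A[k],(a*a+b*b)[k],rcond=None)[0]; rr=np.sqrt(x[2]+x[0]**2+x[1]**2)
        res=np.hypot(a-x[0],b-x[1])-rr; k=abs(res)<.004
    return x[0]*e1+x[1]*e2+np.median((q@n)[k])*n, rr, k.sum()
for nm,W,px in(('top',Wt,((247,262),(178,278))),('scene',Ws,((390,268),(452,288)))):
    cs0=[np.nanmedian(W[v-25:v+25,u-25:u+25].reshape(-1,3),0) for u,v in px]
    yaw=np.pi
    for _ in range(6):
        f=[tin(W,c,yaw) for c in cs0]; cs0=[x[0] for x in f]
        d=cs0[0]-cs0[1]; yaw=np.arctan2(-d[0],d[1])
    print(nm,'a',f[0],'b',f[1],'yaw',yaw,np.linalg.norm(d))
E
python3 m.py
```

```text
table z [np.float64(-0.0006496373799860233), np.float64(0.0009673916040153219)]
chest rect ((534.228759765625, -204.8548126220703), (144.35214233398438, 274.84088134765625), 1.2727272510528564)
2615 [[0.461, -0.341, 0.121], [0.527, -0.228, 0.125], [0.607, -0.07, 0.128]] ((534.174560546875, -205.0283966064453), (144.3852996826172, 274.4435119628906), 1.3169987201690674)
1486 [[0.461, -0.34, 0.121], [0.563, -0.21, 0.125], [0.608, -0.069, 0.129]] ((534.0280151367188, -203.73773193359375), (148.5637664794922, 276.9421081542969), 1.1292119026184082)
hatch 224 [ 0.5317 -0.1143  0.1361] ((531.8929443359375, -114.23477935791016), (74.94004821777344, 9.809954643249512), 1.9987918138504028)
felt 2422 [[0.478, -0.329, 0.006], [0.534, -0.289, 0.01], [0.594, -0.248, 0.013]]
hatch 158 [ 0.534  -0.1124  0.1375] ((533.97998046875, -112.18490600585938), (77.92840576171875, 13.864397048950195), 1.5537320375442505)
felt 275 [[0.477, -0.33, 0.007], [0.502, -0.306, 0.011], [0.526, -0.281, 0.015]]
top a (array([0.60282403, 0.13822419, 0.14993884]), np.float64(0.05058405530449754), np.int64(584)) b (array([0.5763811 , 0.26005084, 0.14982864]), np.float64(0.05060827813509695), np.int64(605)) yaw -2.927854359949263 0.12466343946484101
scene a (array([0.60409894, 0.1397503 , 0.15097993]), np.float64(0.05053015626489333), np.int64(415)) b (array([0.57794705, 0.26176752, 0.15118595]), np.float64(0.050505240433607164), np.int64(450)) yaw -2.9304575295881725 0.1247884889141928
```

```bash
cat >> h.py <<'E'
M=np.array([.6035,.139,.1505]); YAW=-2.929
N=np.array([-.5*np.cos(YAW),-.5*np.sin(YAW),.8660]); L=np.array([-.866*np.cos(YAW),-.866*np.sin(YAW),-.5])
Yr=np.array([-np.sin(YAW),np.cos(YAW),0]); RG=np.c_[L,Yr,-N]
CH=np.array([.534,-.2045,0]); CY=.0215; RC=R.from_euler('z',CY).as_matrix()
BAY=CH+RC@[0,-.066,.01]
def chest(v): return CH+RC@np.array(v)
def to(pos,Rt=None):
    s=sense(); R0=R.from_quat(s['tool_rot']); Rt=R0 if Rt is None else R.from_matrix(Rt)
    rv=(R0.inv()*Rt).as_rotvec(degrees=True); d=np.array(pos)-s['tcp_pos']
    print('t',round(s['t'],2),'tcp',s['tcp_pos'].round(4),'F',s['force'].round(1),'gap',round(s['finger_gap'],3))
    print('turn',rv.round(2),'shift before turn',(R0.inv().apply(d)*1e3).round(1),'after',(Rt.inv().apply(d)*1e3).round(1))
E
python3 - <<'E'
from h import *
T=np.load('pics/top0.npz');S=np.load('pics/scene0.npz')
B=M-.122*N+.013*L; print('base',B,'top',B+.092*N)
for n,D in(('top',T),('scene',S)):
    W=cloud(D['d'],get_calibration(n)); h=cv2.cvtColor(D['p'],cv2.COLOR_RGB2HSV)
    m=(cv2.inRange(h,(5,60,30),(22,255,255))>0)
    q=(W-B); a=q@N; r=np.linalg.norm(q-a[...,None]*N,axis=-1)
    m&=(a>.05)&(a<.1)&(r<.04)
    X=q[m]; print(n,m.sum(),'along',np.percentile(X@N,[5,50,95]).round(3),'l',np.percentile(X@L,[5,50,95]).round(3),'y',np.percentile(X@Yr,[5,50,95]).round(3))
to(B+.165*N+[0,0,.12],RG)
E
```

```text
base [0.55487783 0.12850469 0.038348  ] top [0.59984224 0.13821046 0.11802   ]
top 242 along [0.055 0.083 0.093] l [-0.012 -0.007  0.005] y [-0.009  0.002  0.012]
scene 126 along [0.084 0.091 0.095] l [-0.009  0.001  0.011] y [-0.011 -0.001  0.01 ]
t 0.1 tcp [ 0.1719 -0.6002  0.2384] F [ 0.1  0.9 -0.1] gap 0.998
turn [  0.89 -30.     3.73] shift before turn [ 651.  -589.9  -61.5] after [ 497.4 -631.5 -359.7]
```

Emit:
play_rows(
  rows=[
    [[0, 0, 0], [27, -24.5, -5], 0.44],
    [[0, 0, 0], [27, -24.5, -5], 0.44],
    [[0, 0, 0], [27, -24.5, -5], 0.44],
    [[0, 0, 0], [27, -24.5, -5], 0.44],
    [[0, 0, 0], [27, -24.5, -5], 0.44],
    [[0, 0, 0], [27, -24.5, -5], 0.44],
    [[0, 0, 0], [27, -24.5, -5], 0.44],
    [[0, 0, 0], [27, -24.5, -5], 0.44],
    [[0, 0, 0], [27, -24.5, -5], 0.44],
    [[0, 0, 0], [27, -24.5, -5], 0.44],
    [[0, 0, 0], [27, -24.5, -5], 0.44],
    [[0, 0, 0], [27, -24.5, -5], 0.44],
  ],
  grip_force=40,
)

```text
t: 1.1
tcp_pos: [0.403, -0.2272, 0.2993]
tool_rot: [0.99, 0.139, -0.0, -0.0]
force: [0.1, -1.1, -0.2]
finger_gap: 0.559
gripper_force: 0.0
```

Emit:
play_rows(
  rows=[
    [[0, 0, 0], [27, -24.5, 0], 0.44],
    [[0, 0, 0], [27, -24.5, 0], 0.44],
    [[0, 0, 0], [27, -24.5, 0], 0.44],
    [[0, 0, 0], [27, -24.5, 0], 0.44],
    [[0, 0, 0], [27, -24.5, 0], 0.44],
    [[0, 0, 0], [27, -24.5, 0], 0.44],
    [[0, 0, 0], [27, -24.5, 0], 0.44],
    [[0, 0, 0], [27, -24.5, 0], 0.44],
    [[0, 0, 0], [27, -24.5, 0], 0.44],
    [[0, 0, 0], [27, -24.5, 0], 0.44],
    [[0, 0, 0], [27, -24.5, 0], 0.44],
    [[0, 0, 0], [27, -24.5, 0], 0.44],
  ],
)

```text
t: 2.1
tcp_pos: [0.6335, 0.1446, 0.2987]
tool_rot: [0.99, 0.139, -0.001, 0.0]
force: [0.1, -0.1, 1.1]
finger_gap: 0.56
gripper_force: 0.0
```

Emit:
play_rows(
  rows=[
    [[0, -5, 0.6], [0, 0, 0], 0.44],
    [[0, -5, 0.6], [0, 0, 0], 0.44],
    [[0, -5, 0.6], [0, 0, 0], 0.44],
    [[0.9, -5, 0.6], [0, 0, 0], 0.44],
    [[0, -5, 0.6], [0, 0, 0], 0.44],
    [[0, -5, 0.6], [0, 0, 0], 0.44],
    [[0, 0, 0], [0, 0, 0], 0.44],
  ],
)

```text
t: 2.68
tcp_pos: [0.6341, 0.1429, 0.2949]
tool_rot: [0.96, 0.103, -0.26, 0.028]
force: [-0.6, -0.2, -1.1]
finger_gap: 0.56
gripper_force: 0.0
```

```bash
python3 - <<'E'
from h import *
B=M-.122*N+.013*L
to(B+.165*N,RG); print(sense()['q'])
E
```

```text
t 2.68 tcp [0.6341 0.1429 0.2949] F [-0.6 -0.2 -1.1] gap 0.56
turn [0.06 0.37 0.05] shift before turn [59.2 -2.7 97. ] after [58.6 -2.7 97.4]
[ 0.08046352  0.77065096  0.89868042 -0.07443638  1.99739082  1.42486326]
```

Emit:
play_rows(
  rows=[
    [[0, 0, 0], [12, -0.5, 0], 0.44],
    [[0, 0, 0], [12, -0.5, 16], 0.44],
    [[0, 0, 0], [12, -0.5, 24], 0.44],
    [[0, 0, 0], [12, -0.5, 24], 0.44],
    [[0, 0, 0], [11, -0.5, 24], 0.44],
    [[0, 0, 0], [0, 0, 9], 0.44],
    [[0, 0, 0], [0, 0, 0], 0.44],
    [[0, 0, 0], [0, 0, 0], 0.44],
  ],
)

```text
t: 3.35
tcp_pos: [0.635, 0.1456, 0.1866]
tool_rot: [0.96, 0.103, -0.257, 0.028]
force: [-0.6, -1.0, 0.4]
finger_gap: 0.557
gripper_force: 0.0
```

```bash
python3 - <<'E'
from h import *
B=M-.122*N+.013*L
to(B+.165*N,RG)
p,d,c=save('wrist','w1')
W=cloud(d,c); h=cv2.cvtColor(p,cv2.COLOR_RGB2HSV)
m=(cv2.inRange(h,(5,60,30),(22,255,255))>0)
q=(W-B); a=q@N; r=np.linalg.norm(q-a[...,None]*N,axis=-1)
m&=(a>.03)&(a<.1)&(r<.04); X=q[m]
print(m.sum(),'along',np.percentile(X@N,[5,50,95]).round(4),'l',np.percentile(X@L,[3,50,97]).round(4),'y',np.percentile(X@Yr,[3,50,97]).round(4))
for lo,hi in((.062,.084),(.084,.1)):
    k=(X@N>lo)&(X@N<hi); print(k.sum(), np.percentile(X[k]@L,[2,98]).round(4),np.percentile(X[k]@Yr,[2,98]).round(4))
E
```

```text
t 3.35 tcp [0.635  0.1456 0.1866] F [-0.6 -1.   0.4] gap 0.557
turn [ 0.1  -0.02  0.05] shift before turn [ 3.2 -0.2  4.4] after [ 3.2 -0.2  4.4]
wrist {'vfov': 71.9549284947004, 'cx': 318.9383912075036, 'cy': 235.89929716323144, 'xyz': array([0.76457113, 0.17440785, 0.26554555]), 'attitude': array([ 0.71401683, -0.57538152, -0.25029445,  0.3105942 ])}
2152 along [0.032  0.0823 0.0928] l [-0.0063  0.0089  0.0183] y [-0.0188 -0.001   0.0173]
257 [0.0054 0.0156] [-0.0132  0.011 ]
1033 [-0.0074  0.0392] [-0.012   0.0107]
```

View pics/w1.png

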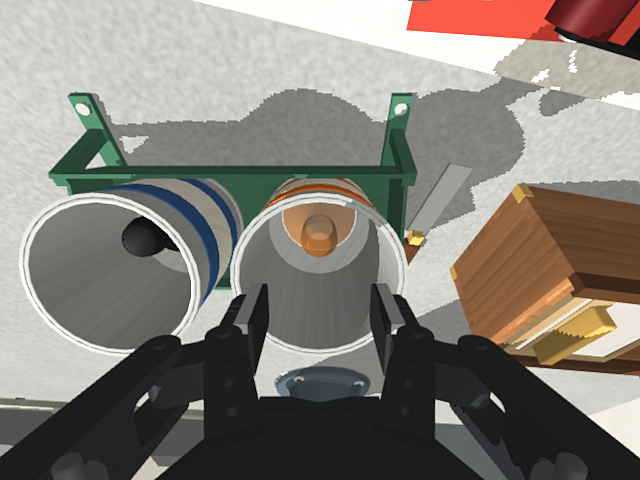

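Emit:
play_rows(
  rows=[
    [[0, 0, 0], [3, -0.7, 10], 0.55],
    [[0, 0, 0], [0, 0, 12], 0.55],
    [[0, 0, 0], [0, 0, 12], 0.55],
    [[0, 0, 0], [0, 0, 12], 0.55],
    [[0, 0, 0], [0, 0, 12], 0.55],
    [[0, 0, 0], [0, 0, 10], 0.55],
    [[0, 0, 0], [0, 0, 0], 0.55],
  ],
)

```text
t: 3.98
tcp_pos: [0.6029, 0.1395, 0.1244]
tool_rot: [0.96, 0.103, -0.259, 0.028]
force: [-0.9, 0.5, 0.5]
finger_gap: 0.452
gripper_force: 0.0
```

Emit:
play_rows(
  rows=[
    [[0, 0, 0], [0, 0, 8], 0.55],
    [[0, 0, 0], [0, 0, 8], 0.55],
    [[0, 0, 0], [0, 0, 6], 0.55],
    [[0, 0, 0], [0, 0, 0], 0.55],
  ],
)

```text
t: 4.32
tcp_pos: [0.5975, 0.1381, 0.1109]
tool_rot: [0.962, 0.103, -0.252, 0.027]
force: [5.3, 1.7, 15.0]
finger_gap: 0.452
gripper_force: 7.2
```

```bash
python3 - <<'E'
from h import *
B=M-.122*N+.013*L
to(B+.063*N,RG)
save('wrist','w2')
E
```

```text
t 4.32 tcp [0.5975 0.1381 0.1109] F [ 5.3  1.7 15. ] gap 0.452
turn [ 0.05 -0.57 -0.01] shift before turn [-1.7  0.4 21.7] after [-1.5  0.4 21.7]
wrist {'vfov': 71.9549284947004, 'cx': 318.9383912075036, 'cy': 235.89929716323144, 'xyz': array([0.7263124 , 0.16658708, 0.19114944]), 'attitude': array([ 0.71522007, -0.5769523 , -0.24775606,  0.30692544])}
```

View pics/w2.png

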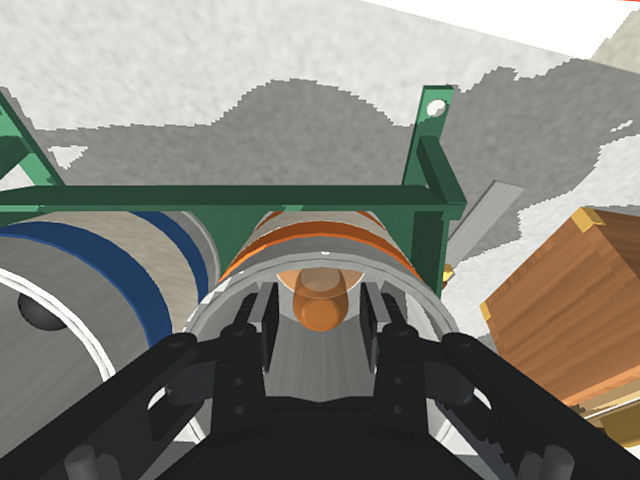

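Emit:
play_rows(
  rows=[
    [[0, 0, 0], [0, 0, -16], 0.6],
    [[0, 0, 0], [0, 0, 0], 0.62],
    [[0, 0, 0], [0, 0, 0], 0.63],
    [[0, 0, 0], [0, 0, 0], 0.63],
  ],
)

```text
t: 4.7
tcp_pos: [0.6008, 0.1389, 0.1195]
tool_rot: [0.96, 0.103, -0.258, 0.028]
force: [-0.5, -0.5, 0.5]
finger_gap: 0.37
gripper_force: 0.0
```

```bash
python3 - <<'E'
from h import *
B=M-.122*N+.013*L
to(B+.063*N,RG)
p,d,c=save('wrist','w3')
W=cloud(d,c); h=cv2.cvtColor(p,cv2.COLOR_RGB2HSV)
m=(cv2.inRange(h,(5,90,30),(20,255,255))>0)
q=(W-B); a=q@N; r=np.linalg.norm(q-a[...,None]*N,axis=-1)
for lo,hi in((.066,.084),(.084,.1)):
    k=m&(a>lo)&(a<hi)&(r<.03); X=q[k]; print(k.sum(), np.percentile(X@L,[2,98]).round(4),np.percentile(X@Yr,[2,98]).round(4))
# knuckle extents: dark pixels in tool frame
s=sense(); Rt=R.from_quat(s['tool_rot']); Q=Rt.inv().apply((W-s['tcp_pos']).reshape(-1,3)).reshape(W.shape)
dk=(p.max(-1)<70)&(abs(Q[...,0])<.05)&(Q[...,2]>-.09)&(Q[...,2]<.01)&(abs(Q[...,1])<.08)
for z in np.arange(-.08,.01,.01):
    k=dk&(abs(Q[...,2]-z)<.005); 
    if k.sum()>5: print(round(z,3),k.sum(),'y',np.percentile(Q[k][:,1],[1,99]).round(3),'x',np.percentile(Q[k][:,0],[1,99]).round(3))
E
```

```text
t 4.7 tcp [0.6008 0.1389 0.1195] F [-0.5 -0.5  0.5] gap 0.37
turn [0.09 0.06 0.05] shift before turn [-0.1  0.4 30.9] after [-0.2  0.5 30.9]
wrist {'vfov': 71.9549284947004, 'cx': 318.9383912075036, 'cy': 235.89929716323144, 'xyz': array([0.73047491, 0.16772191, 0.19827518]), 'attitude': array([ 0.71381025, -0.57518207, -0.25074933,  0.31107119])}
257 [0.005  0.0152] [-0.0128  0.012 ]
1963 [-0.0053  0.0143] [-0.0118  0.0104]
-0.08 17498 y [-0.063  0.062] x [0.004 0.019]
-0.07 14682 y [-0.059  0.057] x [-0.01   0.018]
-0.06 6885 y [-0.055  0.054] x [-0.011  0.018]
-0.05 8657 y [-0.05   0.049] x [-0.01   0.014]
-0.04 2756 y [-0.047  0.046] x [-0.005  0.015]
-0.03 907 y [-0.032  0.027] x [-0.01   0.013]
-0.02 743 y [-0.029  0.028] x [-0.009  0.012]
-0.01 636 y [-0.029  0.028] x [-0.009  0.012]
-0.0 342 y [-0.029  0.027] x [-0.009  0.012]
```

Emit:
play_rows(
  rows=[
    [[0, 0, 0], [1, 0, 4], 0.63],
    [[0, 0, 0], [0, 0, 3], 0.63],
    [[0, 0, 0], [0, 0, 0], 0.63],
    [[0, 0, 0], [0, 0, 0], 0.63],
  ],
)

```text
t: 5.08
tcp_pos: [0.5982, 0.1384, 0.1129]
tool_rot: [0.96, 0.103, -0.258, 0.028]
force: [0.2, 0.1, 0.7]
finger_gap: 0.37
gripper_force: 0.0
```

Emit:
play_rows(
  rows=[
    [[0, 0, 0], [0, 0, 2], 0.63],
    [[0, 0, 0], [0, 0, 0], 0.63],
    [[0, 0, 0], [0, 0, 0], 0.63],
  ],
)

```text
t: 5.33
tcp_pos: [0.5979, 0.1382, 0.1119]
tool_rot: [0.96, 0.103, -0.257, 0.028]
force: [0.6, 0.2, 0.6]
finger_gap: 0.368
gripper_force: 0.0
```

```bash
python3 - <<'E'
from h import *
B=M-.122*N+.013*L
to(B+.085*N,RG); print(sense()['ft_torque'].round(2))
c=get_calibration('wrist');p,d=snapshot('wrist');W=cloud(d,c)
s=sense(); Rt=R.from_quat(s['tool_rot']); Q=Rt.inv().apply((W-s['tcp_pos']).reshape(-1,3)).reshape(W.shape)
dk=(p.max(-1)<90)&(abs(Q[...,0])<.02)&(Q[...,2]>-.09)&(Q[...,2]<.02)&(abs(Q[...,1])<.08)
print('tip z',np.percentile(Q[dk&(abs(Q[...,1])<.024)&(Q[...,2]>-.03)][:,2],[90,99,100]))
for z in np.arange(-.046,-.028,.002):
    k=dk&(abs(Q[...,2]-z)<.001); print(round(z,3),k.sum(),np.percentile(Q[k][:,1],[1,99]).round(3))
E
```

```text
t 5.33 tcp [0.5979 0.1382 0.1119] F [0.6 0.2 0.6] gap 0.368
turn [0.1  0.01 0.04] shift before turn [-1.4  0.4  0.7] after [-1.4  0.4  0.7]
[ 0.04 -0.2  -0.  ]
tip z [-0.00096722  0.00528926  0.00850391]
-0.046 1707 [-0.049  0.048]
-0.044 916 [-0.049  0.047]
-0.042 645 [-0.048  0.046]
-0.04 570 [-0.046  0.045]
-0.038 497 [-0.042  0.042]
-0.036 385 [-0.038  0.036]
-0.034 213 [-0.035  0.033]
-0.032 152 [-0.028  0.027]
-0.03 487 [-0.019  0.017]
```

Emit:
play_rows(
  rows=[
    [[0, 0, 0], [0, 0, 2], 0.64],
    [[0, 0, 0], [0, 0, 1], 0.64],
    [[0, 0, 0], [0, 0, 0], 0.64],
    [[0, 0, 0], [0, 0, 0], 0.64],
  ],
)

```text
t: 5.72
tcp_pos: [0.5977, 0.1381, 0.1109]
tool_rot: [0.961, 0.103, -0.256, 0.028]
force: [1.2, 0.3, 6.0]
finger_gap: 0.362
gripper_force: 0.3
```

Emit:
play_rows(
  rows=[
    [[0, 0, 0], [0, 0, 2], 0.64],
    [[0, 0, 0], [0, 0, 0], 0.64],
    [[0, 0, 0], [0, 0, 0], 0.64],
  ],
)

```text
t: 5.97
tcp_pos: [0.5978, 0.1381, 0.1107]
tool_rot: [0.961, 0.103, -0.254, 0.028]
force: [3.1, 0.2, 11.0]
finger_gap: 0.36
gripper_force: 0.5
```

Emit:
play_rows(
  rows=[
    [[0, 0, 0], [-2, 0, -2], 0.66],
    [[0, 0, 0], [0, 0, -0.5], 0.72],
    [[0, 0, 0], [0, 0, 0], 0.8],
    [[0, 0, 0], [0, 0, 0], 0.85],
    [[0, 0, 0], [0, 0, 0], 0.85],
    [[0, 0, 0], [0, 0, 0], 0.85],
  ],
  grip_force=70,
)

```text
t: 6.47
tcp_pos: [0.5962, 0.1373, 0.1123]
tool_rot: [0.961, 0.103, -0.256, 0.028]
force: [2.3, -0.1, 7.9]
finger_gap: 0.255
gripper_force: 68.3
```

```bash
python3 - <<'E'
from h import *
B=M-.122*N+.013*L
to(B+.085*N,RG)
p,d,c=save('wrist','w4')
cv2.imwrite('pics/w4c.png',cv2.resize(p[200:400,170:470,::-1],(750,500)))
E
```

```text
t 6.47 tcp [0.5962 0.1373 0.1123] F [ 2.3 -0.1  7.9] gap 0.255
turn [ 0.14 -0.15  0.01] shift before turn [ 0.4 -0.1  0.2] after [ 0.4 -0.1  0.2]
wrist {'vfov': 71.9549284947004, 'cx': 318.9383912075036, 'cy': 235.89929716323144, 'xyz': array([0.72555455, 0.16618203, 0.19149078]), 'attitude': array([ 0.71424248, -0.57579977, -0.24934624,  0.31006251])}
```

View pics/w4c.png

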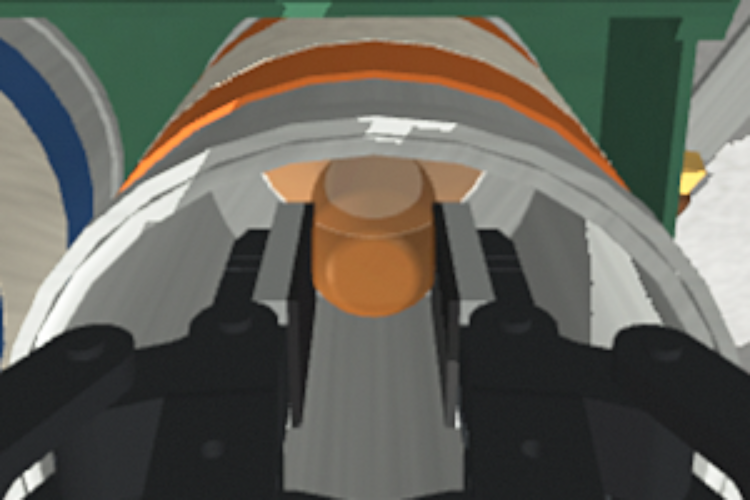

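Emit:
play_rows(
  rows=[
    [[0, 0, 0], [0, 0, -2], 0.85],
    [[0, 0, 0], [0, 0, -4], 0.85],
    [[0, 0, 0], [0, 0, -5], 0.85],
    [[0, 0, 0], [0, 0, -5], 0.85],
    [[0, 0, 0], [0, 0, -5], 0.85],
    [[0, 0, 0], [0, 0, 0], 0.85],
    [[0, 0, 0], [0, 0, 0], 0.85],
  ],
)

```text
t: 7.1
tcp_pos: [0.6054, 0.1399, 0.1293]
tool_rot: [0.96, 0.103, -0.257, 0.028]
force: [-0.2, 0.2, -2.0]
finger_gap: 0.254
gripper_force: 68.8
```

```bash
python3 - <<'E'
from h import *
B=M-.122*N+.013*L
to(B+.085*N,RG)
p,d,c=save('wrist','w5')
cv2.imwrite('pics/w5c.png',cv2.resize(p[150:400,150:490,::-1],(680,500)))
E
```

```text
t 7.1 tcp [0.6054 0.1399 0.1293] F [-0.2  0.2 -2. ] gap 0.254
turn [ 0.1  -0.01  0.04] shift before turn [ 0.6  0.4 19.6] after [ 0.6  0.4 19.6]
wrist {'vfov': 71.9549284947004, 'cx': 318.9383912075036, 'cy': 235.89929716323144, 'xyz': array([0.73498529, 0.16870474, 0.20815734]), 'attitude': array([ 0.71400314, -0.5753581 , -0.25029702,  0.31066699])}
```

View pics/w5c.png

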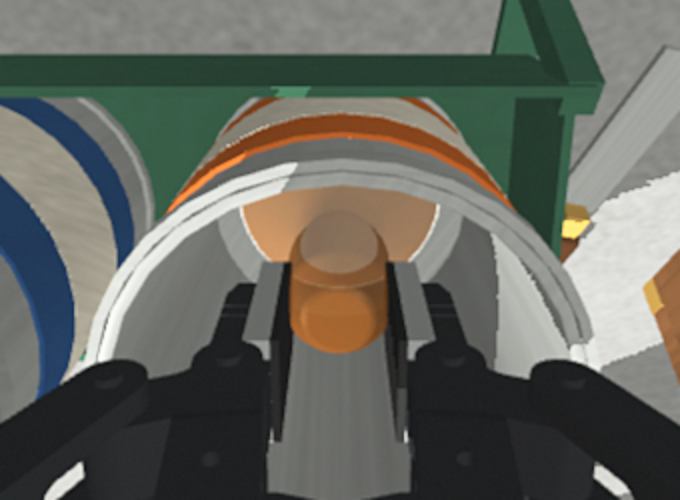

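Emit:
play_rows(
  rows=[
    [[0, 0, 0], [-0.5, 0, -8], 0.85],
    [[0, 0, 0], [-0.5, 0, -11], 0.85],
    [[0, 0, 0], [0, 0, -11], 0.85],
    [[0, 0, 0], [0, 0, -11], 0.85],
    [[0, 0, 0], [0, 0, -11], 0.85],
    [[0, 0, 0], [0, 0, -11], 0.85],
    [[0, 0, 0], [0, 0, -11], 0.85],
    [[0, 0, 0], [0, 0, -11], 0.85],
    [[0, 0, 0], [0, 0, -11], 0.85],
    [[0, 0, 0], [0, 0, -11], 0.85],
    [[0, 0, 0], [0, 0, -11], 0.85],
    [[0, 0, 0], [0, 0, -11], 0.85],
  ],
)

```text
t: 8.15
tcp_pos: [0.6679, 0.1536, 0.2418]
tool_rot: [0.961, 0.103, -0.257, 0.028]
force: [-0.5, 0.2, -2.9]
finger_gap: 0.255
gripper_force: 68.9
```

Emit:
play_rows(
  rows=[
    [[0, 0, 0], [0, 0, -11], 0.85],
    [[0, 0, 0], [0, 0, -11], 0.85],
    [[0, 0, 0], [0, 0, -11], 0.85],
    [[0, 0, 0], [0, 0, 0], 0.85],
    [[0, 0, 0], [0, 0, 0], 0.85],
  ],
)

```text
t: 8.57
tcp_pos: [0.684, 0.157, 0.2701]
tool_rot: [0.961, 0.103, -0.256, 0.028]
force: [0.7, -0.3, -3.5]
finger_gap: 0.255
gripper_force: 68.9
```

```bash
python3 - <<'E'
from h import *
down=np.c_[RC[:,0],-RC[:,1],-RC[:,2]]
to(BAY+[0,0,.27],down); print(sense()['q'].round(2))
p,d,c=save('wrist','w6')
W=cloud(d,c); s=sense(); Rt=R.from_quat(s['tool_rot']); Q=Rt.inv().apply((W-s['tcp_pos']).reshape(-1,3)).reshape(W.shape)
h=cv2.cvtColor(p,cv2.COLOR_RGB2HSV)
m=(cv2.inRange(h,(5,60,30),(22,255,255))>0)&(abs(Q[...,0])<.06)&(abs(Q[...,1])<.05)&(Q[...,2]>-.02)&(Q[...,2]<.12)
for z in np.arange(-.01,.1,.01):
    k=m&(abs(Q[...,2]-z)<.005)
    if k.sum()>5: print(round(z,3),k.sum(),'y',np.percentile(Q[k][:,1],[1,99]).round(3),'x',np.percentile(Q[k][:,0],[1,50,99]).round(3))
E
```

```text
t 8.57 tcp [0.684  0.157  0.2701] F [ 0.7 -0.3 -3.5] gap 0.255
turn [ 2.95 29.79 10.76] shift before turn [-209.3  386.2  109.5] after [-157.7  424.2   -9.9]
[ 0.09  0.88  0.74 -0.07  2.05  1.43]
wrist {'vfov': 71.9549284947004, 'cx': 318.9383912075036, 'cy': 235.89929716323144, 'xyz': array([0.8134094 , 0.18585064, 0.34922458]), 'attitude': array([ 0.71423743, -0.57558808, -0.24979491,  0.31010605])}
-0.01 1359 y [-0.01   0.009] x [-0.005  0.005  0.012]
0.0 995 y [-0.012  0.01 ] x [-0.005  0.012  0.016]
0.01 411 y [-0.012  0.011] x [0.009 0.015 0.017]
0.02 269 y [-0.013  0.011] x [0.007 0.015 0.017]
0.03 200 y [-0.011  0.009] x [0.008 0.014 0.016]
0.04 687 y [-0.015  0.013] x [0.003 0.015 0.02 ]
0.05 1740 y [-0.022  0.02 ] x [-0.006  0.017  0.027]
0.06 2000 y [-0.028  0.027] x [-0.012  0.023  0.034]
0.07 1374 y [-0.032  0.031] x [-0.016  0.029  0.039]
0.08 11 y [-0.02   0.013] x [-0.015  0.039  0.039]
```

View pics/w6.png

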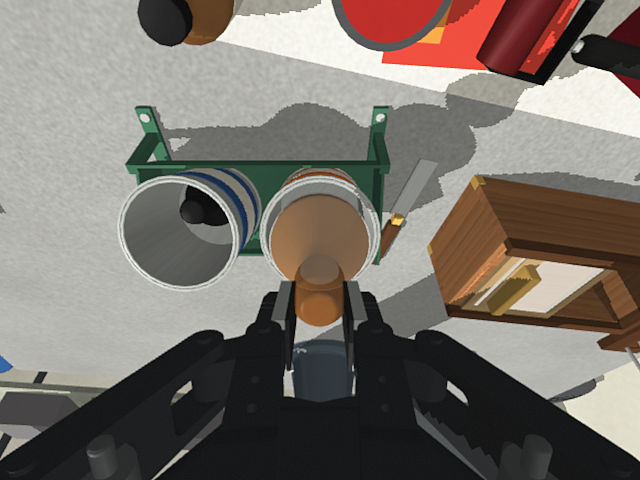

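Emit:
play_rows(
  rows=[
    [[0, 0, 0], [0, 0, -10], 0.85],
    [[0, 0, 0], [0, 0, -10], 0.85],
    [[0.4, 4.2, 1.6], [0, 0, 0], 0.85],
    [[0.4, 4.3, 1.5], [0, 0, 0], 0.85],
    [[0.4, 4.3, 1.5], [0, 0, 0], 0.85],
    [[0.4, 4.3, 1.5], [0, 0, 0], 0.85],
    [[0.4, 4.3, 1.5], [0, 0, 0], 0.85],
    [[0.4, 4.2, 1.6], [0, 0, 0], 0.85],
    [[0.4, 4.2, 1.6], [0, 0, 0], 0.85],
    [[0, 0, 0], [0, 0, 0], 0.85],
    [[0, 0, 0], [0, 0, 0], 0.85],
  ],
)

```text
t: 9.53
tcp_pos: [0.6914, 0.159, 0.2868]
tool_rot: [1.0, 0.011, -0.003, 0.001]
force: [-0.1, -0.2, -3.0]
finger_gap: 0.259
gripper_force: 68.9
```

```bash
cat >> h.py <<'E'
down=np.c_[RC[:,0],-RC[:,1],-RC[:,2]]
def held():
    p,d,c=save('wrist','hx')
    W=cloud(d,c); s=sense(); Rt=R.from_quat(s['tool_rot']); Q=(W-s['tcp_pos'])@down
    h=cv2.cvtColor(p,cv2.COLOR_RGB2HSV)
    m=(cv2.inRange(h,(5,60,30),(22,255,255))>0)&(abs(Q[...,0])<.06)&(abs(Q[...,1])<.05)&(Q[...,2]>-.02)&(Q[...,2]<.12)
    for z in np.arange(-.01,.1,.01):
        k=m&(abs(Q[...,2]-z)<.005)
        if k.sum()>5: print(round(z,3),k.sum(),'y',np.percentile(Q[k][:,1],[1,99]).round(4),'x',np.percentile(Q[k][:,0],[1,50,99]).round(4))
    print('zmax',np.percentile(Q[m][:,2],[98,99.5]))
E
python3 - <<'E'
from h import *
to(BAY+[0,0,.24],down); held()
E
```

```text
t 9.53 tcp [0.6914 0.159  0.2868] F [-0.1 -0.2 -3. ] gap 0.259
turn [0.16 0.34 0.04] shift before turn [-165.3  425.8   38.9] after [-165.2  426.    36.8]
wrist {'vfov': 71.9549284947004, 'cx': 318.9383912075036, 'cy': 235.89929716323144, 'xyz': array([0.76752776, 0.16171206, 0.42073008]), 'attitude': array([ 0.70669123, -0.69117995, -0.10516359,  0.10862045])}
-0.01 1146 y [-0.0093  0.0075] x [-0.0061  0.0024  0.0101]
0.0 1145 y [-0.0119  0.0099] x [-0.007   0.01    0.0144]
0.01 379 y [-0.0124  0.0102] x [0.0071 0.0131 0.0146]
0.02 299 y [-0.0131  0.0111] x [0.0052 0.0129 0.0147]
0.03 113 y [-0.01    0.0079] x [0.0075 0.0117 0.0136]
0.04 563 y [-0.014   0.0126] x [0.0002 0.0114 0.0151]
0.05 1589 y [-0.021   0.0194] x [-0.009   0.013   0.0221]
0.06 1945 y [-0.0275  0.0263] x [-0.0145  0.0175  0.0288]
0.07 1580 y [-0.0318  0.0309] x [-0.0179  0.0246  0.0344]
0.08 39 y [-0.0219  0.0208] x [0.0255 0.034  0.0352]
zmax [0.07360379 0.07488441]
```

Emit:
play_rows(
  rows=[
    [[0, 0, 0], [-4, 10, 0], 0.85],
    [[0, 0, 0], [-7, 18, 0], 0.85],
    [[0, 0.3, 0], [-10, 25, 0], 0.85],
    [[0, 0, 0], [-10, 26, 0], 0.85],
    [[0, 0, 0], [-10, 26, 0], 0.85],
    [[0, 0, 0], [-10, 26, 0], 0.85],
    [[0, 0, 0], [-10, 26, 0], 0.85],
    [[0, 0, 0], [-10, 26, 0], 0.85],
    [[0, 0, 0], [-10, 26, 0], 0.85],
    [[0, 0, 0], [-10, 26, 0], 0.85],
    [[0, 0, 0], [-10, 26, 0], 0.85],
    [[0, 0, 0], [-10, 26, 0], 0.85],
  ],
)

```text
t: 10.58
tcp_pos: [0.5881, -0.1324, 0.2871]
tool_rot: [1.0, 0.011, 0.001, 0.001]
force: [0.8, 0.1, -2.4]
finger_gap: 0.257
gripper_force: 68.9
```

Emit:
play_rows(
  rows=[
    [[0, 0, 0], [-10, 26, 0], 0.85],
    [[0, 0, 0], [-10, 26, 0], 0.85],
    [[0, 0, 0], [-10, 26, 0], 0.85],
    [[0, 0, 0], [-10, 26, 0], 0.85],
    [[0, 0, 0], [-8, 20, 0], 0.85],
    [[0, 0, 0], [-6, 15, 0], 0.85],
    [[0, 0, 0], [0, 0, 0], 0.85],
    [[0, 0, 0], [0, 0, 0], 0.85],
  ],
)

```text
t: 11.25
tcp_pos: [0.5372, -0.272, 0.2872]
tool_rot: [1.0, 0.01, 0.001, 0.001]
force: [0.5, 0.8, -2.5]
finger_gap: 0.258
gripper_force: 69.0
```

```bash
python3 - <<'E'
from h import *
to(BAY+[-.002,0,.087],down); held()
E
```

```text
t 11.25 tcp [ 0.5372 -0.272   0.2872] F [ 0.5  0.8 -2.5] gap 0.258
turn [ 0.09 -0.16 -0.13] shift before turn [ -4.3  -1.9 190.1] after [ -3.8  -1.6 190.2]
wrist {'vfov': 71.9549284947004, 'cx': 318.9383912075036, 'cy': 235.89929716323144, 'xyz': array([ 0.61218235, -0.26969365,  0.42180569]), 'attitude': array([ 0.70615509, -0.69266075, -0.10272028,  0.10495055])}
-0.01 1171 y [-0.0084  0.0086] x [-0.0053  0.0036  0.0115]
0.0 1154 y [-0.0174  0.0114] x [-0.0063  0.0111  0.0155]
0.01 376 y [-0.0111  0.0114] x [0.0081 0.0141 0.0157]
0.02 289 y [-0.012   0.0121] x [0.0062 0.014  0.0158]
0.03 111 y [-0.0089  0.0096] x [0.0078 0.013  0.0149]
0.04 572 y [-0.0132  0.0137] x [0.0014 0.0125 0.0167]
0.05 1570 y [-0.0197  0.0205] x [-0.0079  0.0144  0.0237]
0.06 1933 y [-0.0265  0.0271] x [-0.0129  0.0188  0.0302]
0.07 1585 y [-0.031  0.032] x [-0.0167  0.0258  0.036 ]
0.08 37 y [-0.0245  0.0265] x [-0.0183  0.0345  0.0365]
zmax [0.07354874 0.07486523]
```

View pics/hx.png

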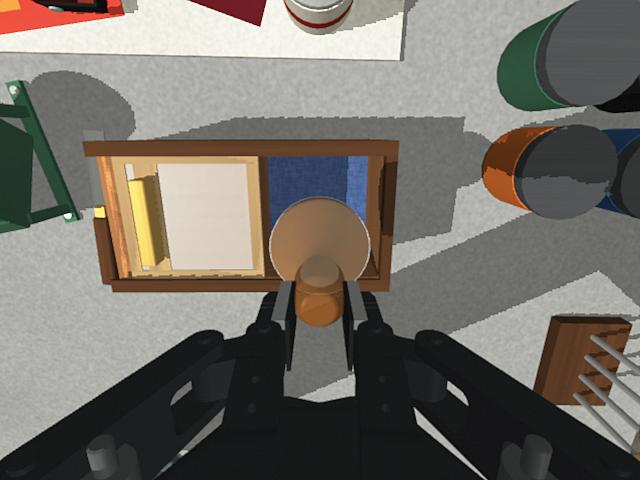

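Emit:
play_rows(
  rows=[
    [[0, -0.1, -0.1], [-1.5, -1, 8], 0.85],
    [[0, 0, 0], [-1.5, -0.6, 16], 0.85],
    [[0, 0, 0], [-0.8, 0, 18], 0.85],
    [[0, 0, 0], [0, 0, 18], 0.85],
    [[0, 0, 0], [0, 0, 18], 0.85],
    [[0, 0, 0], [0, 0, 18], 0.85],
    [[0, 0, 0], [0, 0, 18], 0.85],
    [[0, 0, 0], [0, 0, 18], 0.85],
    [[0, 0, 0], [0, 0, 18], 0.85],
    [[0, 0, 0], [0, 0, 12], 0.85],
    [[0, 0, 0], [0, 0, 6], 0.85],
    [[0, 0, 0], [0, 0, 0], 0.85],
  ],
)

```text
t: 12.3
tcp_pos: [0.5335, -0.268, 0.1179]
tool_rot: [1.0, 0.012, -0.0, 0.0]
force: [-0.4, -0.1, -3.0]
finger_gap: 0.256
gripper_force: 69.0
```

Emit:
play_rows(
  rows=[
    [[0, 0, 0], [0, 0, 3], 0.85],
    [[0, 0, 0], [0, 0, 3], 0.85],
    [[0, 0, 0], [0, 0, 3], 0.85],
    [[0, 0, 0], [0, 0, 2], 0.85],
    [[0, 0, 0], [0, 0, 2], 0.85],
    [[0, 0, 0], [0, 0, 0], 0.85],
    [[0, 0, 0], [0, 0, 0], 0.85],
  ],
)

```text
t: 12.88
tcp_pos: [0.534, -0.2693, 0.1067]
tool_rot: [1.0, 0.012, 0.001, 0.001]
force: [-0.1, 0.4, -2.3]
finger_gap: 0.259
gripper_force: 69.0
```

Emit:
play_rows(
  rows=[
    [[0, 0, 0], [0, 0, 2], 0.85],
    [[0, 0, 0], [0, 0, 2], 0.85],
    [[0, 0, 0], [0, 0, 2], 0.85],
    [[0, 0, 0], [0, 0, 1], 0.85],
    [[0, 0, 0], [0, 0, 1], 0.85],
    [[0, 0, 0], [0, 0, 0], 0.85],
    [[0, 0, 0], [0, 0, 0], 0.85],
  ],
)

```text
t: 13.47
tcp_pos: [0.5341, -0.2692, 0.0985]
tool_rot: [1.0, 0.012, 0.001, 0.001]
force: [-0.4, 0.3, -2.7]
finger_gap: 0.253
gripper_force: 69.0
```

Emit:
play_rows(
  rows=[
    [[0, 0, 0], [0, 0, 1], 0.85],
    [[0, 0, 0], [0, 0, 1], 0.85],
    [[0, 0, 0], [0, 0, 0], 0.85],
    [[0, 0, 0], [0, 0, 0], 0.85],
  ],
)

```text
t: 13.8
tcp_pos: [0.534, -0.2693, 0.0965]
tool_rot: [1.0, 0.012, 0.001, 0.001]
force: [0.2, 0.4, -2.1]
finger_gap: 0.254
gripper_force: 69.0
```

Emit:
play_rows(
  rows=[
    [[0, 0, 0], [0, 0, 1], 0.85],
    [[0, 0, 0], [0, 0, 1], 0.85],
    [[0, 0, 0], [0, 0, 0], 0.85],
    [[0, 0, 0], [0, 0, 0], 0.85],
  ],
)

```text
t: 14.13
tcp_pos: [0.5344, -0.2696, 0.0951]
tool_rot: [1.0, 0.012, 0.001, 0.002]
force: [0.3, 0.1, 1.7]
finger_gap: 0.259
gripper_force: 69.5
```

Emit:
play_rows(
  rows=[
    [[0, 0, 0], [0, 0, 0.3], 0.85],
    [[0, 0, 0], [0, 0, 0], 0.72],
    [[0, 0, 0], [0, 0, 0], 0.66],
    [[0, 0, 0], [0, 0, 0], 0.6],
    [[0, 0, 0], [0, 0, 0], 0.55],
    [[0, 0, 0], [0, 0, 0], 0.55],
  ],
)

```text
t: 14.63
tcp_pos: [0.534, -0.2691, 0.0941]
tool_rot: [1.0, 0.012, 0.001, 0.001]
force: [0.1, -0.2, 0.8]
finger_gap: 0.454
gripper_force: 0.0
```

```bash
python3 - <<'E'
from h import *
to(BAY+[-.002,0,.087],down); held()
E
```

```text
t 14.63 tcp [ 0.534  -0.2691  0.0941] F [ 0.1 -0.2  0.8] gap 0.454
turn [ 0.12 -0.09  0.1 ] shift before turn [-0.6  1.4 -2.9] after [-0.6  1.4 -2.9]
wrist {'vfov': 71.9549284947004, 'cx': 318.9383912075036, 'cy': 235.89929716323144, 'xyz': array([ 0.60908262, -0.26644278,  0.22865601]), 'attitude': array([ 0.70748348, -0.69117453, -0.10274622,  0.10577381])}
-0.01 1350 y [-0.0091  0.0096] x [-0.0062  0.0044  0.0123]
0.0 1125 y [-0.0121  0.0124] x [-0.0058  0.0118  0.0162]
0.01 965 y [-0.0291  0.0274] x [-0.06   -0.0591  0.0163]
0.02 1311 y [-0.031   0.0292] x [-0.06   -0.0594  0.0161]
0.03 1117 y [-0.0321  0.0303] x [-0.06   -0.0595  0.0145]
0.04 1423 y [-0.0299  0.0282] x [-0.06   -0.0591  0.0172]
0.05 2430 y [-0.029   0.0269] x [-0.06    0.0077  0.0243]
0.06 2620 y [-0.0287  0.0274] x [-0.0599  0.0123  0.0309]
0.07 2043 y [-0.0311  0.0312] x [-0.0599  0.0166  0.0363]
0.08 391 y [-0.0306  0.0288] x [-0.06   -0.0595  0.0365]
zmax [0.07653244 0.08105017]
```

Emit:
play_rows(
  rows=[
    [[0, 0, 0], [0, 0, -4], 0.55],
    [[0, 0, 0], [0, 0, -8], 0.55],
    [[0, 0, 0], [0, 0, -10], 0.55],
    [[0, 0, 0], [0, 0, -15], 0.55],
    [[0, 0, 0], [0, 0, -20], 0.55],
    [[0, 0, 0], [0, 0, -25], 0.55],
    [[0, 0, 0], [0, 0, -25], 0.6],
    [[0, 0, 0], [0, -20, 0], 0.8],
    [[0, 0, 0], [0, -30, 0], 1],
    [[0, 0, 0], [0, -30, 0], 1],
    [[0, 0, 0], [0, -30, 0], 1],
    [[0, 0, 0], [0, -30, 0], 1],
  ],
  grip_force=20,
)

```text
t: 15.68
tcp_pos: [0.5306, -0.128, 0.2024]
tool_rot: [1.0, 0.011, 0.002, 0.002]
force: [0.3, -0.1, 0.3]
finger_gap: 0.003
gripper_force: 0.0
```

Emit:
play_rows(
  rows=[
    [[0, 0, 0], [0, -30, 0], 1],
    [[0, 0, 0], [0, -15, 0], 1],
    [[0, 0, 0], [0, 0, 0], 1],
    [[0, 0, 0], [0, 0, 0], 1],
  ],
)

```text
t: 16.02
tcp_pos: [0.5299, -0.0836, 0.202]
tool_rot: [1.0, 0.013, 0.002, 0.002]
force: [0.0, -0.5, -0.2]
finger_gap: -0.002
gripper_force: 0.0
```

```bash
python3 - <<'E'
from h import *
to(chest([0,.1265,.130]),down)
p,d=snapshot('top'); W=cloud(d,get_calibration('top'));h=cv2.cvtColor(p,cv2.COLOR_RGB2HSV)
B=np.load('pics/top0.npz')
m=cv2.inRange(h,(5,90,30),(25,255,255))>0
m&=(abs(W[...,0]-BAY[0])<.055)&(abs(W[...,1]-BAY[1])<.055)&(W[...,2]>.09)
print('muller top',m.sum(),np.nanmedian(W[m],0),'bay',BAY, np.nanmax(W[m][:,2]) if m.any() else 0)
save('wrist','w8')
E
```

```text
t 16.02 tcp [ 0.5299 -0.0836  0.202 ] F [ 0.  -0.5 -0.2] gap -0.002
turn [ 0.21 -0.21  0.23] shift before turn [ 1.2 -5.8 72. ] after [ 1.5 -5.5 72. ]
muller top 125 [ 0.53617134 -0.26860483  0.10026564] bay [ 0.53541889 -0.27048475  0.01      ] 0.10582551974851406
wrist {'vfov': 71.9549284947004, 'cx': 318.9383912075036, 'cy': 235.89929716323144, 'xyz': array([ 0.60497778, -0.08156937,  0.33652707]), 'attitude': array([ 0.70777064, -0.69110951, -0.10137051,  0.10560486])}
```

View pics/w8.png

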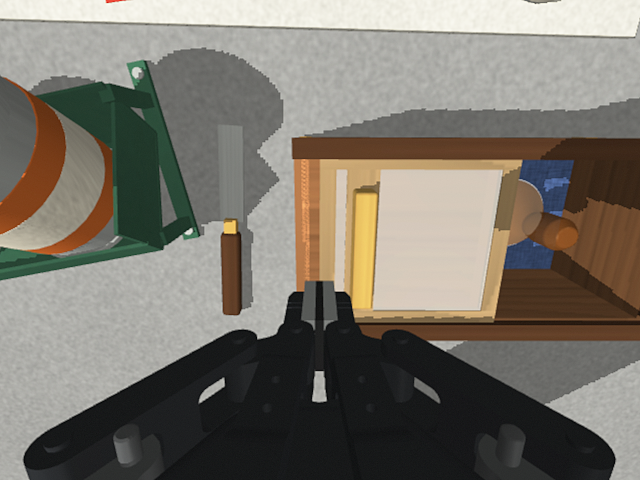

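Emit:
play_rows(
  rows=[
    [[0, 0, 0], [1, -5, 12], 1],
    [[0, 0, 0], [0, 0, 16], 1],
    [[0, 0, 0], [0, 0, 16], 1],
    [[0, 0, 0], [0, 0, 14], 1],
    [[0, 0, 0], [0, 0, 9], 1],
    [[0, 0, 0], [0, 0, 5], 1],
    [[0, 0, 0], [0, 0, 0], 1],
    [[0, 0, 0], [0, 3, 0], 1],
    [[0, 0, 0], [0, 4, 0], 1],
    [[0, 0, 0], [0, 4, 0], 1],
    [[0, 0, 0], [0, 4, 0], 1],
    [[0, 0, 0], [0, 5, 0], 1],
  ],
)

```text
t: 17.12
tcp_pos: [0.5316, -0.0994, 0.1296]
tool_rot: [1.0, 0.011, 0.002, 0.001]
force: [0.7, 1.9, 1.3]
finger_gap: -0.003
gripper_force: 1.1
```

```bash
python3 - <<'E'
from h import *
to(chest([0,-.0025,.129]),down)
E
```

```text
t 17.12 tcp [ 0.5316 -0.0994  0.1296] F [0.7 1.9 1.3] gap -0.003
turn [ 0.12 -0.2   0.08] shift before turn [  0.  107.7   0.8] after [  0.2 107.7   0.6]
```

Contact (about 2 N). Push on.

Emit:
play_rows(
  rows=[
    [[0, 0, 0], [0, 7, 0], 1],
    [[0, 0, 0], [0, 9, 0], 1],
    [[0, 0, 0], [0, 9, 0], 1],
    [[0, 0, 0], [0, 9, 0], 1],
    [[0, 0, 0], [0, 9, 0], 1],
    [[0, 0, 0], [0, 9, 0], 1],
    [[0, 0, 0], [0, 9, 0], 1],
    [[0, 0, 0], [0, 9, 0], 1],
    [[0, 0, 0], [0, 9, 0], 1],
    [[0, 0, 0], [0, 9, 0], 1],
    [[0, 0, 0], [0, 5, 0], 1],
    [[0, 0, 0], [0, 0, 0], 1],
  ],
)

```text
t: 18.12
tcp_pos: [0.5332, -0.194, 0.129]
tool_rot: [1.0, 0.011, 0.001, 0.002]
force: [-0.3, 0.1, 0.1]
finger_gap: -0.004
gripper_force: 0.0
```

Emit:
play_rows(
  rows=[
    [[0, 0, 0], [0, 4, 0], 1],
    [[0, 0, 0], [0, 3, 0], 1],
    [[0, 0, 0], [0, 2, 0], 1],
    [[0, 0, 0], [0, 2, 0], 1],
    [[0, 0, 0], [0, 0, 0], 1],
    [[0, 0, 0], [0, 0, 0], 1],
  ],
)

```text
t: 18.62
tcp_pos: [0.5332, -0.2032, 0.129]
tool_rot: [1.0, 0.012, 0.001, 0.001]
force: [-0.5, 0.4, -0.6]
finger_gap: -0.004
gripper_force: 0.5
```

Emit:
play_rows(
  rows=[
    [[0, 0, 0], [0, 2, 0], 1],
    [[0, 0, 0], [0, 2, 0], 1],
    [[0, 0, 0], [0, 1, 0], 1],
    [[0, 0, 0], [0, 0, 0], 1],
    [[0, 0, 0], [0, 0, 0], 1],
  ],
)

```text
t: 19.03
tcp_pos: [0.5333, -0.208, 0.129]
tool_rot: [1.0, 0.012, 0.001, 0.001]
force: [-0.8, 3.1, -0.6]
finger_gap: 0.001
gripper_force: 1.2
```

Emit:
play_rows(
  rows=[
    [[0, 0, 0], [0, 2, 0], 1],
    [[0, 0, 0], [0, 2, 0], 1],
    [[0, 0, 0], [0, 0, 0], 1],
    [[0, 0, 0], [0, 0, 0], 1],
  ],
)

```text
t: 19.37
tcp_pos: [0.5332, -0.2083, 0.129]
tool_rot: [1.0, 0.011, 0.0, -0.002]
force: [1.4, 13.1, 1.6]
finger_gap: -0.001
gripper_force: 6.1
```

Emit:
play_rows(
  rows=[
    [[0, 0, 0], [0, 1, 0], 1],
    [[0, 0, 0], [0, 1, 0], 1],
    [[0, 0, 0], [0, 0, 0], 1],
    [[0, 0, 0], [0, 0, 0], 1],
  ],
)

```text
t: 19.7
tcp_pos: [0.5332, -0.2084, 0.129]
tool_rot: [1.0, 0.011, 0.0, -0.004]
force: [2.5, 15.9, 4.3]
finger_gap: 0.001
gripper_force: 8.4
```

End stop reached. Back off, rise clear and check.

Emit:
play_rows(
  rows=[
    [[0, 0, 0], [0, -6, 0], 1],
    [[0, 0, 0], [0, -8, 0], 1],
    [[0, 0, 0], [0, 0, -10], 1],
    [[0, 0, 0], [0, 0, -25], 1],
    [[0, 0, 0], [0, 0, -30], 1],
    [[0, 0, 0], [0, 0, -30], 1],
    [[0, 0, 0], [-10, -20, -25], 1],
    [[0, 0, 0], [0, -30, 0], 1],
    [[0, 0, 0], [0, -30, 0], 1],
    [[0, 0, 0], [0, -30, 0], 1],
    [[0, 0, 0], [0, 0, 0], 1],
    [[0, 0, 0], [0, 0, 0], 1],
  ],
)

```text
t: 20.7
tcp_pos: [0.521, -0.0898, 0.2501]
tool_rot: [1.0, 0.013, 0.002, 0.002]
force: [-0.7, -0.4, 0.2]
finger_gap: 0.001
gripper_force: 0.0
```

```bash
python3 - <<'E'
from h import *
p,d,c=save('top','top9'); s=sense(); print(s['tcp_pos'],s['force'].round(1))
for n in('top','scene'):
    p,d=snapshot(n); W=cloud(d,get_calibration(n)); h=cv2.cvtColor(p,cv2.COLOR_RGB2HSV)
    m=cv2.inRange(h,(18,130,120),(32,255,255))>0
    Q=(W-CH)@RC
    m&=(abs(Q[...,0])<.06)&(abs(Q[...,1])<.13)&(Q[...,2]>.125)&(Q[...,2]<.15)
    print(n,m.sum(),'handle y local',np.percentile(Q[m][:,1],[2,50,98]).round(4) if m.any() else None)
E
```

```text
top {'vfov': 52.394873081240284, 'cx': 322.8687428367674, 'cy': 234.75329719037603, 'xyz': array([ 0.53499245, -0.00760932,  1.0183024 ]), 'attitude': array([-0.70352749,  0.70787579, -0.04520907,  0.04378447])}
[ 0.52133734 -0.09080797  0.24990791] [ 0.6  0.1 -0.7]
top 0 handle y local None
scene 186 handle y local [-0.0285 -0.0204 -0.0146]
```

View pics/top9.png

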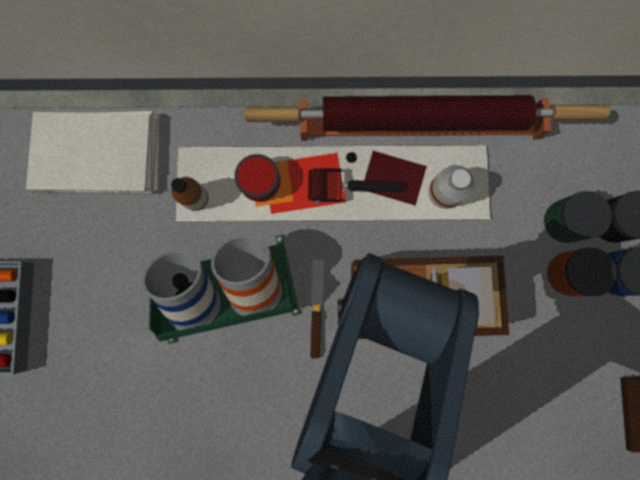

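```bash
python3 -c "
from station import *
print(sign_off())"
```

```text
the job is handed in; nothing more can be done
None
```

The muller is out of the orange tin and standing upright in the open bay. The hatch is pushed shut against its end stop over it, the arm is clear, and the job was handed in at about 21 s with nothing else seen to have moved; the verdict was not shown.

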